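# Refit the timer's control knob

## Task

The control knob has come off the enlarger timer. Pick it up, set it on the timer's D-shaped shaft and, pressing only lightly so that the sprung shaft never bottoms, turn it slowly until it drops fully home with its skirt down on the panel; then turn it so that its pointer stands at the zero mark and let go. Do not force it, and leave the dropper bottle, the black film can and the lens case where they are.

Things in the scene. Friction and masses are not known exactly. Their poses are not given: they have to be found in the camera images.
- knob: Black knob, loose and upright on the bench, 50 g give or take a third. Skirt at the bottom: disc 48 mm across, 4 mm thick; on it the grip, a bar 46 mm long (knob's x), 24 mm wide (knob's y; flat parallel sides), from 4 to 34 mm height. Origin: centre of the skirt's underside; z up; +x to the bar's end with the white pointer line.
- pointer (a point): Outer top end of the knob's pointer line: 23 mm along the knob's +x from its axis, 34 mm above its underside.
- bore (a point): Mouth of the knob's bore, at the knob's origin, open below: a round mouth tapering from 20 to 15 mm over 4 mm, a round bore 15 mm across to 6 mm, then D-shaped and closed 20 mm up, its flat 4.2 mm from the axis on the pointer (+x) side.
- timer: Fixed black box with a level aluminium top panel, 130 mm (x) by 170 mm (y), panel 60 mm above the bench. Origin: centre of its underside; z up; +y to the side of the zero mark, +x to the far side with a dark window and two rocker switches (5 mm high). The shaft's axis lies 12 mm toward -x of the middle.
- dial (a point): Point of the panel's surface on the shaft's axis; axes as the timer's, so +y points to the zero mark. With the knob fully home its underside lies on the panel, at this height. Not yet keyed, the knob rides on the shaft's end with its underside about 13 mm above this point.
- shaft_end (a point): Centre of the end of the upright polished steel shaft, 19 mm above the panel; 14 mm across, one flat along it 3.5 mm from the axis, end chamfered 0.6 mm. The axes are the timer's: which way the flat faces is not reported, only that it was left 0.35 to 1.85 rad clockwise (from above) of the zero mark. The knob slips on when its pointer faces the same way within about 0.1 rad.
- dropper: Bystander: small dropper bottle, 32 mm across, 89 mm tall, standing on the bench. Origin: centre of its underside.
- film_can: Bystander: black film can, 34 mm across, 51 mm tall, standing on the bench. Origin: centre of its underside.
- lens_case: Bystander: round clear case with black lid, 54 mm across, 42 mm tall. Origin: centre of its underside.
- zero_mark (a point): Middle of the zero mark on the panel, the longest and broadest line (14 x 4 mm) of a scale that runs clockwise from it, 35.5 mm from the axis.
- shaft_spring (a joint): How far the shaft is pushed in, m (0 to 0.004). The shaft is sprung: it sinks 1 mm per 4 N and meets its solid stop at 4 mm. It is stiff to turn (0.05 N m): it stays still under a lightly pressed knob, and turns with a keyed one, from 0.3 rad anticlockwise of the zero mark to 2.7 clockwise.
Things that resemble listed ones, but are neither listed nor needed, are in the scene too. What is shaped like the knob but green or purple is not meant.

How it is judged (in metres and radians):
On the way:
1. the knob has dropped fully home on the shaft (z of knob in the frame of dial below 0.003 m and horizontal distance between knob and dial below 0.003 m and angle between knob's own z axis and vertical below 0.1 rad), for 0.2 s.
At the end, for the whole second after the job is handed in: The knob sits fully home on the shaft (underside within 3 mm of the panel, centred within 3 mm, upright), its pointer's end within 4.5 mm (about 11 degrees) of the line from the axis to the zero mark, at rest and released (all of step 1 and y of pointer in the frame of dial above 0.015 m and x of pointer in the frame of dial between -0.0045 and 0.0045 m and linear speed of knob below 0.01 m/s); the robot touches nothing.
It fails at once if the shaft is pressed down onto its solid stop (more than 3.7 mm, about 15 N) (value of joint shaft_spring above 0.0037 m).
It fails at once if the timer, its shaft included, is loaded with more than 80 N in all, pinching of the shaft in the bore included (contact force between timer and anything else above 80 N).
It fails at once if the dropper bottle, black film can or lens case is displaced by more than 20 mm (distance of any of dropper, film_can, lens_case from where it was at the start of the episode above 0.02 m).
It also fails if it takes over 67 s, if anything falls off the work surface, if the arm or the gripper's body presses on something with over 40 N, if the wrist force passes 120 N, or if a joint passes its speed limit or range.

## Robot

A 6-joint arm with a two-finger parallel gripper is mounted at the origin on a cart in front of the work surface, level with it; the furniture and walls round the work are solid. World frame = base frame: x ahead of the robot, y to its left, z up, the work surface at z = 0. Lengths are in mm, angles in rad, forces in N, time in s.
With the tool pointing down it reaches from about 300 to 775 mm from the base axis. Payload 14.6 kg.
Tool frame: the origin (TCP) lies midway between the tips of the shut fingers; the grasp point (between the pads) lies 19 mm behind it; x points along the fingers, z is the direction in which the jaws open and shut, and the axes are right-handed (so a half turn about x gives the same grasp; the last joint's range is limited). The gripper opens to 94 mm and grips with 3 to 60 N. Pads are 16 mm wide; open, the fingers measure 119 mm over their backs; the gripper's body (75 mm by 177 mm) begins 78 mm behind the grasp point.
Start: joints at [1.055, 0.3, 1.521, -0, 1.321, -0.067], TCP at [238.633, 495.524, 205.446] pointing down, gripper open.
Joint ranges: [-3.03, 3.03], [-0.79, 2.21], [0.23, 2.52], [-1.04, 4.18], [0, 3.07], [-2.55, 2.55]. Speed limits (rad/s): [2.22, 2.22, 2.57, 3.14, 3.14, 3.14].

## Interface

Orientations are given as [roll, pitch, yaw] about the fixed x, y, z axes, in that order (R = Rz(yaw) Ry(pitch) Rx(roll)).
In Python, from cell import * gives the robot as it stands.
- The arm moves only by the tool play_rows, never from a script. Its argument "motion" is one flat list of numbers, 7 for each row, row after row: the turn, a rotation vector about the tool's x, y, z in rad, then the shift along the tool's x, y, z in m, then the closure, from -1 (fully open) to 1 (shut), so that 0 is half open. In form: [rx, ry, rz, x, y, z, fingers, rx, ry, rz, x, y, z, fingers, ...]. A call has 1 to 20 rows; each row shifts and turns the pose as measured when the row begins, along the tool's axes as they then stand; what a row does not reach is not made up. A row lasts 1/10 s, in which the tool goes at most 50 mm and 8.59 degrees, less where a joint would pass 70% of its speed; a pose out of reach is approached as far as the arm can. A call with a gripper value outside its range is refused whole. The fingers move at their own pace and stop on an object; "newtons" is the grip in N (left out, the last holds). Time passes only in rows, so rows that do not move let the fingers close. It gives the time, the measured TCP pose, the force and the opening at its end, in the units of the state.
- read_state(): the state, without advancing time (a new reading comes with each control period).
- camera(name): name is "scene" or "side" or "wrist"; returns (picture, depth): 420x560x3 uint8, blue, green, red; 420x560 float32, mm along the optical axis (not along the pixel's ray), 0 where there is no reading.
- camera_params(name): a dict with "fx", "fy", "cx", "cy" (pixels), "T" (4x4, takes a point from camera to world coordinates). Camera axes: x right, y down, z forward; pixel columns grow to the right and rows downward; lengths in mm; the calibration is good to about 2 mm. The wrist camera is an equidistant fisheye: a pixel r from the principal point sees the ray r / f radians off the axis. A picture is of the moment at which its call begins: read the wrist's pose just before it. camera_params takes no time and is no camera call; for the wrist camera it gives the pose at the moment of the call.
- sign_off(): hands the job in, once; it reports no verdict.
Trained networks look in the newest picture that a camera, given by its name, has taken for a name from the list of things; names that differ only in an ending like _2 or _b are one class to them, and where a whole thing is asked for, a point or a joint stands for the part that bears it (a point fixed in the world has none). Each returns a list of dicts, best first, with "conf" (0 to 1); they miss things now and then, are a little off and sometimes report something else, mostly with a low value. They report only what shows in the picture. A call takes as long as a camera call. They do not tell look-alikes from the thing itself.
- masks_of(camera, name): "region" (420x560 bool, what is visible of it).
- place_of(camera, name): "at" ([x, y, z] in mm, in the coordinates of the camera as it stood for that picture, good to about 4 mm: a listed point, or the origin of a listed thing).
The state is a dict: "clock": time; "joints": joint angles; "qd": joint speeds; "effort": joint torques, N m; "eef_pos": TCP position; "eef_rot": TCP orientation; "wrist_force": force on the tool from outside, world axes, zero at the start; "moment": the same for the moment, N m; "finger_gap": finger opening in mm.
Only numpy, scipy, OpenCV 4.12 (cv2) and the standard library are available. Lean on these libraries where they do the work, as an engineer would, in place of code of your own. Each camera call takes 0.05 s, during which the arm holds its last target.

## Working session

There is one attempt and no reset: what is moved stays moved. The work goes in short steps, Python scripts to look and compute and a tool call to move; the robot and the scene stay as the last step left them, time stands still between calls to the robot, and variables do not carry over. Pictures are saved under pics/ and viewed, and the job is handed in when it is done.

Besides the shell and the picture viewer there is one more tool, called after "Emit:" as name(argument=value, ...), one argument or row to a line, values as JSON. play_rows: Moves the arm, as the interface text tells. Its arguments: {"type":"object","properties":{"motion":{"type":"array","items":{"type":"number"}},"newtons":{"type":"number"}},"required":["motion"]}

```bash
mkdir -p pics; ls
python3 - <<'E'
from cell import *
import cv2,numpy as np
print(read_state())
for n in ("scene","side","wrist"):
    p,d=camera(n); cv2.imwrite(f"pics/a_{n}.png",p); np.save(f"pics/a_{n}_d.npy",d)
    c=camera_params(n); print(n,{k:np.round(v,3).tolist() for k,v in c.items()})
    T=np.array(c["T"])
    for t in ("knob","shaft_end","dial","zero_mark","timer","dropper","film_can","lens_case"):
        if n=="wrist" : continue
        for r in place_of(n,t)[:3]:
            print(n,t,round(r["conf"],2),np.round((T@np.r_[r["at"],1])[:3],1))
E
```

```text
pics
{'clock': 0.0, 'joints': array([ 1.05542343e+00,  3.00454847e-01,  1.52157831e+00, -2.97518844e-05,
        1.32070938e+00, -6.66025391e-02]), 'qd': array([-0.0013404 , -0.00014347, -0.0003278 , -0.00136688, -0.00050411,
        0.0030705 ]), 'effort': array([ 2.56388317e-03, -5.31794107e+01, -3.52744710e+01,  7.09523493e-02,
        2.43755017e-02, -1.36472077e-04]), 'eef_pos': array([238.5020363 , 495.30351783, 204.89642315]), 'eef_rot': array([ 3.10004638,  1.56964608, -2.06110558]), 'wrist_force': array([-0.87083434,  0.68473468, -0.04574674]), 'moment': array([-0.02319888, -0.01180306,  0.01669278]), 'finger_gap': 94.12902166430875}
scene {'fx': 457.97, 'fy': 457.97, 'cx': 275.116, 'cy': 206.109, 'T': [[0.795, -0.335, 0.506, 42.807], [-0.607, -0.416, 0.677, -360.464], [-0.016, -0.845, -0.534, 565.449], [0.0, 0.0, 0.0, 1.0]]}
scene knob 0.83 [473.4 408.7   1.9]
scene knob 0.76 [383.2 347.    1.1]
scene knob 0.73 [455.6 225.4  -2.6]
scene shaft_end 0.82 [485.   46.4  80.2]
scene dial 0.88 [484.9  46.9  53.9]
scene zero_mark 0.64 [476.1  83.8  61.6]
scene timer 0.86 [495.8  50
[... 209 characters left out ...]
 [[1.0, -0.017, -0.02, 482.877], [0.011, -0.408, 0.913, -691.739], [-0.024, -0.913, -0.407, 509.598], [0.0, 0.0, 0.0, 1.0]]}
side knob 0.84 [459.  223.2  -1.2]
side knob 0.82 [479.7 317.3  -4.1]
side knob 0.71 [393.5 345.8   2.2]
side shaft_end 0.82 [480.4  45.   79.9]
side dial 0.56 [480.6  47.6  58.8]
side zero_mark 0.83 [474.9  84.6  56.4]
side timer 0.58 [4.945e+02 5.480e+01 4.000e-01]
side dropper 0.93 [633.3 293.   -1.2]
side film_can 0.61 [477.6 488.1   2.3]
side lens_case 0.73 [337.  191.6   3. ]
wrist {'fx': 325.192, 'fy': 325.192, 'cx': 282.948, 'cy': 208.25, 'T': [[0.433, 0.873, 0.225, 173.89], [0.901, -0.42, -0.108, 527.284], [-0.0, 0.249, -0.968, 384.103], [0.0, 0.0, 0.0, 1.0]]}
```

View pics/a_scene.png

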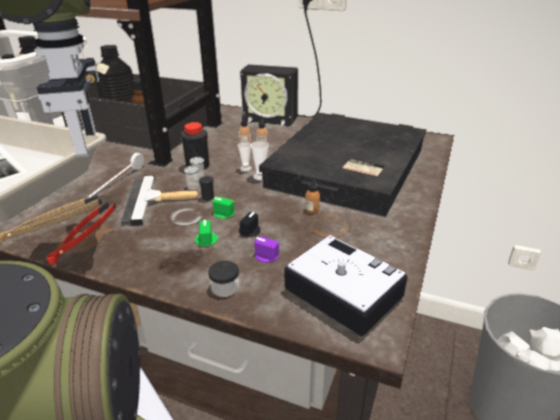

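View pics/a_side.png

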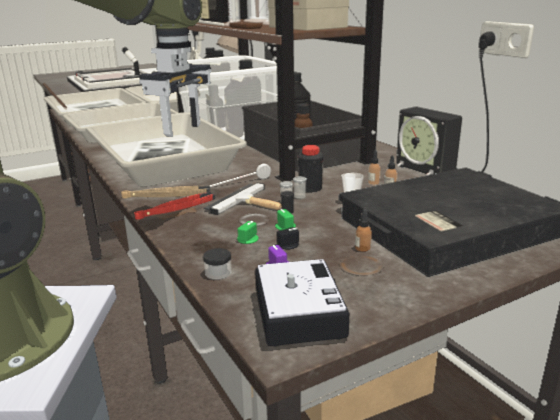

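View pics/a_wrist.png

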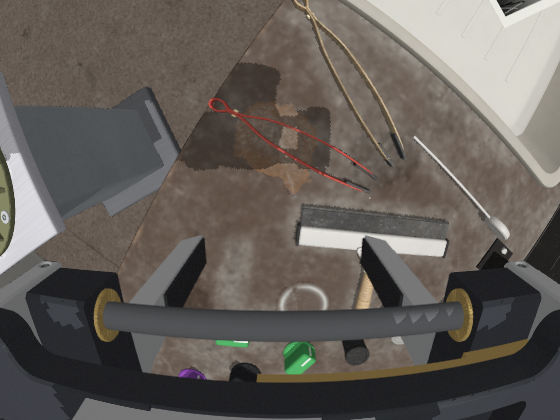

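Run:
```python
import cv2,numpy as np
a=cv2.imread("pics/a_scene.png")[190:310,180:420]; b=cv2.imread("pics/a_side.png")[200:320,200:380]
a=cv2.resize(a,None,fx=3.3,fy=3.3,interpolation=cv2.INTER_CUBIC); b=cv2.resize(b,None,fx=4.4,fy=4.4,interpolation=cv2.INTER_CUBIC)
cv2.imwrite("pics/b_scene.png",np.clip(a*1.3,0,255)); cv2.imwrite("pics/b_side.png",np.clip(b*1.3,0,255))
```

```text
[ WARN:0@0.055] global loadsave.cpp:1063 imwrite_ Unsupported depth image for selected encoder is fallbacked to CV_8U.
```

View pics/b_scene.png

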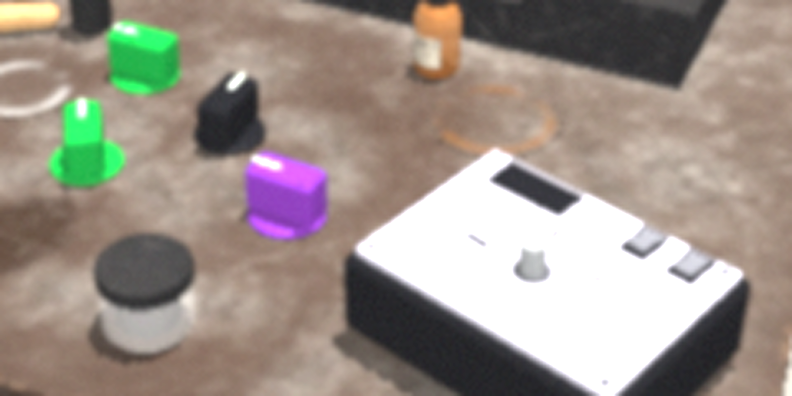

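View pics/b_side.png

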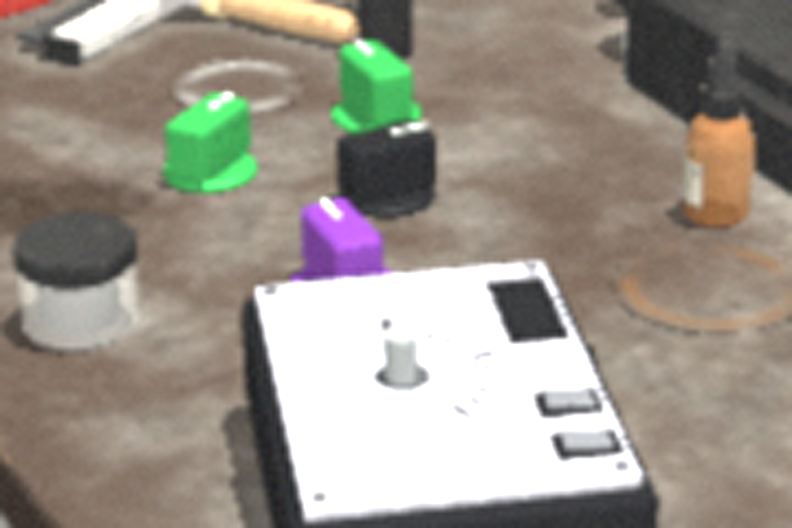

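```bash
cat > h.py <<'E'
import cv2,numpy as np
from scipy.spatial.transform import Rotation as R
def cloud(d,c,fish=False):
    v,u=np.mgrid[0:d.shape[0],0:d.shape[1]].astype(float)
    x=(u-c["cx"])/c["fx"]; y=(v-c["cy"])/c["fy"]
    if fish:
        r=np.hypot(x,y); s=np.where(r>1e-6,np.tan(np.minimum(r,1.5))/np.maximum(r,1e-6),1); x=x*s;y=y*s
    P=np.stack([x*d,y*d,d],-1); T=np.array(c["T"])
    return P@T[:3,:3].T+T[:3,3]
E
python3 - <<'E'
from cell import *
from h import *
for n in ("scene","side"):
    p=cv2.imread(f"pics/a_{n}.png"); d=np.load(f"pics/a_{n}_d.npy"); W=cloud(d,camera_params(n))
    m=(d>0)&(np.hypot(W[...,0]-480,W[...,1]-317)<45)&(W[...,2]>29)&(W[...,2]<40)&(p.max(-1)-p.min(-1).astype(int)<50)
    q=W[m]; print(n,m.sum(),np.median(q,0))
    (cx,cy),(w,h),a=cv2.minAreaRect(q[:,:2].astype(np.float32)); print(cx,cy,w,h,a)
    b=m&(p.min(-1)>120); print("white",b.sum(),W[b].mean(0))
    # panel
    m=(d>0)&(np.abs(W[...,0]-490)<130)&(np.abs(W[...,1]-50)<130)&(W[...,2]>52)&(W[...,2]<64)&(p.min(-1)>90)
    q=W[m];print("panel",np.median(q[:,2]),cv2.minAreaRect(q[:,:2].astype(np.float32)))
    m=(d>0)&(np.abs(W[...,0]-482)<15)&(np.abs(W[...,1]-46)<15)&(W[...,2]>74)
    print("shaft",W[m].mean(0),m.sum())
    m=(d>0)&(np.hypot(W[...,0]-470,W[...,1]-317)<250)&(W[...,2]>45)
    print("tall",W[m].shape)
E
```

```text
scene 140 [475.23985652 309.36491007  32.52915828]
476.60162353515625 312.1686096191406 46.271480560302734 22.63133430480957 27.221250534057617
white 15 [487.92548718 319.7389774   33.54307562]
panel 59.42459299304062 ((495.5898742675781, 49.693668365478516), (122.40375518798828, 160.8593292236328), 8.520848274230957)
shaft [480.87584982  45.06410939  77.36234476] 43
tall (4378, 3)
side 148 [475.46379497 307.93728107  34.39438931]
475.2777099609375 310.3920593261719 44.838191986083984 24.306617736816406 27.537919998168945
white 13 [486.3386771  316.44868722  35.96145293]
panel 60.96806430342997 ((495.912353515625, 49.37157440185547), (122.91394805908203, 162.62835693359375), 9.181488990783691)
shaft [480.94888007  44.40003948  78.14695841] 48
tall (4583, 3)
```

```bash
cat >> h.py <<'E'
def goto(st,pos,zyaw):
    """tool down at pos, tool z heading zyaw (mod pi, nearest); returns heading turn about tool x and shift in tool axes"""
    Rt=R.from_euler('xyz',st["eef_rot"]).as_matrix()
    h=np.arctan2(Rt[1,2],Rt[0,2])
    dy=(zyaw-h+np.pi/2)%np.pi-np.pi/2 if zyaw is not None else 0
    sh=Rt.T@(np.array(pos)-st["eef_pos"])/1000
    # target rotation: x down exactly
    zt=h+dy; Z=np.array([np.cos(zt),np.sin(zt),0]); X=np.array([0,0,-1.]); Y=np.cross(Z,X)
    rv=R.from_matrix(Rt.T@np.stack([X,Y,Z],1)).as_rotvec()
    print("heading",round(h,4),"dyaw",round(dy,4),"rotvec tool",np.round(rv,4),"shift tool m",np.round(sh,4),"j",np.round(st["joints"],2),"tcp",np.round(st["eef_pos"],1))
E
python3 - <<'E'
from cell import *
from h import *
s=read_state()
print(R.from_euler('xyz',s["eef_rot"]).as_matrix().round(3))
goto(s,[476,311,190],0.478+np.pi/2)
goto(s,[476,311,190],0.478-np.pi/2)
E
```

```text
[[ 0.    -0.901  0.434]
 [-0.     0.434  0.901]
 [-1.    -0.    -0.   ]]
heading 1.122 dyaw 0.9268 rotvec tool [-0.9268 -0.      0.    ] shift tool m [ 0.0154 -0.2939 -0.0633] j [ 1.06  0.3   1.52 -0.    1.32 -0.07] tcp [238.6 495.5 205.4]
heading 1.122 dyaw 0.9268 rotvec tool [-0.9268 -0.      0.    ] shift tool m [ 0.0154 -0.2939 -0.0633] j [ 1.06  0.3   1.52 -0.    1.32 -0.07] tcp [238.6 495.5 205.4]
```

Emit:
play_rows(
  motion=[0, 0, 0, 0.003, -0.049, -0.0105, 0, 0, 0, 0, 0.003, -0.049, -0.0105, 0, 0, 0, 0, 0.003, -0.049, -0.0105, 0, 0, 0, 0, 0.003, -0.049, -0.0105, 0, 0, 0, 0, 0.003, -0.049, -0.0105, 0, 0, 0, 0, 0.003, -0.049, -0.0105, 0],
  newtons=12,
)

```text
clock: 1.55
eef_pos: [475.3, 313.0, 187.9]
eef_rot: [-0.022, 1.568, 1.11]
wrist_force: [-0.4, 0.3, 0.3]
finger_gap: 49.8
```

Emit:
play_rows(
  motion=[0.1385, 0, 0, 0, 0, 0, 0, 0.1385, 0, 0, 0, 0, 0, 0, 0.1385, 0, 0, 0, 0, 0, 0, 0.1385, 0, 0, 0, 0, 0, 0, 0.1385, 0, 0, 0, 0, 0, 0, 0.1385, 0, 0, 0, 0, 0, 0, 0.1385, 0, 0, 0, 0, 0, 0, 0.1385, 0, 0, 0, 0, 0, 0, 0.1385, 0, 0, 0, 0, 0, 0, 0.1385, 0, 0, 0, 0, 0, 0, 0.1385, 0, 0, 0, 0, 0, 0, 0.1385, 0, 0, 0, 0, 0, 0, 0.1385, 0, 0, 0, 0, 0, 0, 0.1385, 0, 0, 0, 0, 0, 0, 0.1385, 0, 0, 0, 0, 0, 0, 0.1385, 0, 0, 0, 0, 0, 0],
)

```text
clock: 3.15
eef_pos: [480.4, 307.2, 186.4]
eef_rot: [3.081, 1.57, 1.901]
wrist_force: [0.8, 0.4, 0.3]
finger_gap: 47.0
```

Run:
```python
from cell import *
from h import *
s=read_state(); goto(s,[476,311,60],0.478-np.pi/2); print(s["clock"],s["finger_gap"])
c=camera_params("wrist"); p,d=camera("wrist"); cv2.imwrite("pics/c_wrist.png",p); np.save("pics/c_d.npy",d)
W=cloud(d,c,True)
m=(d>0)&(np.hypot(W[...,0]-476,W[...,1]-311)<45)&(W[...,2]>28)&(W[...,2]<40)&(p.max(-1)-p.min(-1).astype(int)<60)
q=W[m]; print(m.sum(),np.median(q,0),cv2.minAreaRect(q[:,:2].astype(np.float32)))
b=m&(p.min(-1)>130); print(b.sum(),W[b].mean(0),cv2.minAreaRect(W[b][:,:2].astype(np.float32)))
T=np.array(c["T"])
for r in place_of("wrist","knob"): print(r["conf"],(T@np.r_[r["at"],1])[:3])
for r in place_of("wrist","pointer"): print("ptr",r["conf"],(T@np.r_[r["at"],1])[:3])
```

```text
heading -1.1795 dyaw 0.0867 rotvec tool [-0.0867 -0.0007 -0.0001] shift tool m [ 0.1264 -0.0026 -0.0051] j [0.5  0.36 1.49 0.   1.3  1.68] tcp [480.4 307.2 186.4]
3.15 47.00878649634805
938 [478.80251959 316.10236025  33.13815162] ((477.8990478515625, 315.9071044921875), (46.17142868041992, 24.006820678710938), 26.871870040893555)
67 [489.8600366  321.2888267   33.46077976] ((490.0611572265625, 321.3489990234375), (19.55455780029297, 3.650373697280884), 26.877687454223633)
0.91 [473.44906687 410.61832843  -0.96983863]
0.86 [394.42750561 344.43889589  -4.62573325]
0.71 [460.28652778 223.62959693  -0.74211591]
0.64 [481.16834538 312.753134    -2.12589141]
ptr 0.97 [458.8569459  431.40703087  28.86352954]
ptr 0.89 [402.06333496 363.80279402  31.10917349]
ptr 0.8 [503.02344703 327.27973063  32.55886781]
ptr 0.7 [340.81547558 195.81055342   0.75070153]
ptr 0.6 [450.58175691 243.08066704  33.42882633]
```

View pics/c_wrist.png

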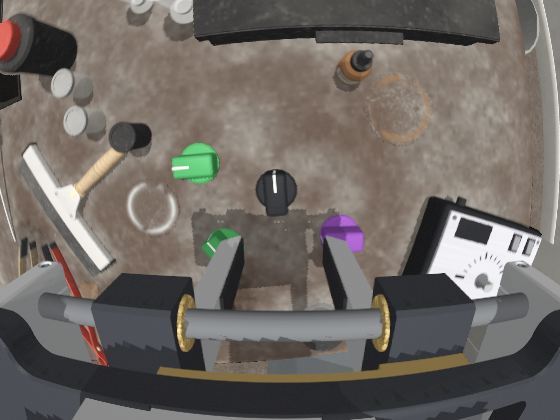

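```bash
cat >> h.py <<'E'
def knobfit(W,p,d,x,y,z0=28,z1=40,r=45):
    m=(d>0)&(np.hypot(W[...,0]-x,W[...,1]-y)<r)&(W[...,2]>z0)&(W[...,2]<z1)&(p.max(-1)-p.min(-1).astype(int)<60)
    q=W[m]; print("bar",m.sum(),np.median(q,0).round(1),cv2.minAreaRect(q[:,:2].astype(np.float32)))
    b=m&(p.min(-1)>130); print("white",b.sum(),W[b].mean(0).round(1) if b.any() else "")
E
python3 - <<'E'
from cell import *
from h import *
for i in range(2):
  s=read_state(); c=camera_params("wrist"); p,d=camera("wrist"); W=cloud(d,c,True)
  print(np.round(s["eef_pos"],2),np.round(c["T"][:3,3],1) if hasattr(c["T"],'shape') else '')
  knobfit(W,p,d,477,314)
goto(read_state(),[478,315.5,60],0.469-np.pi/2)
m=(d>0)&(np.abs(W[...,0]-490)<130)&(np.abs(W[...,1]-50)<130)&(W[...,2]>52)&(W[...,2]<64)&(p.min(-1)>90)
print("panel",np.median(W[m][:,2]),cv2.minAreaRect(W[m][:,:2].astype(np.float32)))
m=(d>0)&(np.abs(W[...,0]-482)<15)&(np.abs(W[...,1]-46)<15)&(W[...,2]>74)
print("shaft",W[m].mean(0),m.sum())
T=np.array(c["T"])
for t in("shaft_end","dial","zero_mark"):
  for r in place_of("wrist",t)[:2]: print(t,r["conf"],(T@np.r_[r["at"],1])[:3])
E
```

```text
[480.4  307.2  186.42] [547.1 335.6 365.1]
bar 941 [478.8 316.1  33.1] ((477.9128723144531, 315.89593505859375), (46.09982681274414, 23.940780639648438), 26.82951545715332)
white 66 [489.5 321.2  33.5]
[480.37 307.19 186.4 ] [547.1 335.7 365.1]
bar 938 [478.8 316.1  33.1] ((477.89776611328125, 315.83837890625), (46.46967315673828, 23.903047561645508), 26.76054573059082)
white 64 [489.3 321.1  33.7]
heading -1.1694 dyaw 0.0676 rotvec tool [-0.0676 -0.0007 -0.0001] shift tool m [ 0.1264  0.001  -0.0085] j [0.5  0.36 1.49 0.   1.3  1.67] tcp [480.4 307.2 186.4]
panel 59.447496790512844 ((507.0223083496094, 52.603031158447266), (96.59300994873047, 159.76268005371094), 9.007684707641602)
shaft [483.71262977  49.78571263  77.3540148 ] 81
shaft_end 0.72 [481.74034842  49.79179635  77.65075939]
dial 0.56 [487.42930804  49.93662853  63.69279529]
zero_mark 0.73 [479.41695513  90.65007812  59.65457496]
```

Emit:
play_rows(
  motion=[-0.034, 0, 0, 0.04, 0.0005, -0.0035, 0, -0.034, 0, 0, 0.04, 0.0005, -0.0035, 0, 0, 0, 0, 0.04, 0, 0, 0, 0, 0, 0, 0, 0, 0, 0, 0, 0, 0, 0, 0, 0, 0],
)

```text
clock: 4.05
eef_pos: [479.8, 315.1, 65.8]
eef_rot: [1.731, 1.566, 0.637]
wrist_force: [0.6, 0.6, -0.3]
finger_gap: 47.3
```

Run:
```python
from cell import *
from h import *
s=read_state(); c=camera_params("wrist"); p,d=camera("wrist"); W=cloud(d,c,True)
cv2.imwrite("pics/d_wrist.png",p)
knobfit(W,p,d,477,314)
goto(s,[478,315.5,8],0.469-np.pi/2)
```

```text
bar 2071 [480.4 316.6  33.1] ((478.7378234863281, 316.1167297363281), (45.19795227050781, 24.07998275756836), 26.842683792114258)
white 138 [489.6 321.2  33.7]
heading -1.0941 dyaw -0.0077 rotvec tool [ 0.0077 -0.0008 -0.0051] shift tool m [ 0.0578 -0.0017 -0.0012] j [0.52 0.5  1.59 0.   1.05 1.61] tcp [479.8 315.1  65.8]
```

View pics/d_wrist.png

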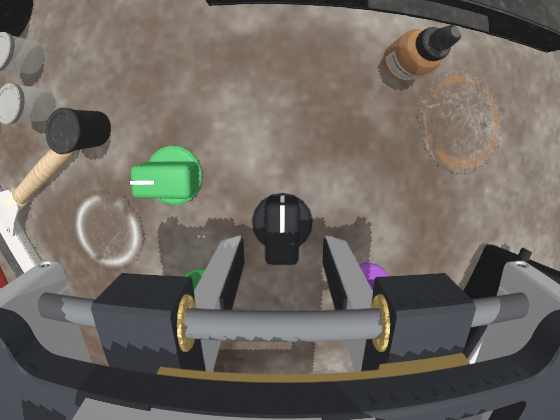

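Emit:
play_rows(
  motion=[0.0077, 0, -0.005, 0.02, -0.0017, -0.0012, 0, 0, 0, 0, 0.02, 0, 0, 0, 0, 0, 0, 0.012, 0, 0, 0, 0, 0, 0, 0, 0, 0, 0, 0, 0, 0, 0, 0, 0, 0],
)

```text
clock: 4.6
eef_pos: [482.5, 317.9, 22.4]
eef_rot: [1.681, 1.557, 0.58]
wrist_force: [-0.2, 0.4, -0.3]
finger_gap: 47.0
```

Run:
```python
from cell import *
from h import *
s=read_state()
goto(s,[478,315.4,10],0.469-np.pi/2); print(R.from_euler('xyz',s["eef_rot"]).as_matrix()[:,0])
```

```text
heading -1.1013 dyaw -0.0005 rotvec tool [ 0.0005 -0.0015 -0.0137] shift tool m [ 0.0123 -0.0053  0.0002] j [0.52 0.56 1.61 0.   0.96 1.62] tcp [482.5 317.9  22.4]
[ 0.01149997  0.00752929 -0.99990553]
```

Emit:
play_rows(
  motion=[0, 0, -0.0137, 0.006, -0.0053, 0, 0, 0, 0, 0, 0.006, 0, 0, 0, 0, 0, 0, 0, 0, 0, 0],
)

```text
clock: 4.9
eef_pos: [478.5, 315.9, 12.0]
eef_rot: [2.236, 1.568, 1.134]
wrist_force: [0.4, 0.4, 0.6]
finger_gap: 46.9
```

Run:
```python
from cell import *
from h import *
s=read_state()
goto(s,[478,315.4,10],0.469-np.pi/2); print(R.from_euler('xyz',s["eef_rot"]).as_matrix()[:,0])
```

```text
heading -1.1012 dyaw -0.0006 rotvec tool [ 0.0006 -0.0017 -0.0022] shift tool m [ 0.002  -0.0007  0.0002] j [0.52 0.58 1.61 0.   0.95 1.62] tcp [478.5 315.9  12. ]
[ 0.00115858  0.00248395 -0.99999624]
```

Emit:
play_rows(
  motion=[0, -0.0017, -0.0022, 0.003, -0.0007, 0, 0, 0, 0, 0, 0, 0, 0, 1, 0, 0, 0, 0, 0, 0, 1, 0, 0, 0, 0, 0, 0, 1, 0, 0, 0, 0, 0, 0, 1, 0, 0, 0, 0, 0, 0, 1],
  newtons=18,
)

```text
clock: 5.5
eef_pos: [478.0, 315.7, 9.0]
eef_rot: [0.411, 1.571, -0.69]
wrist_force: [0.0, -0.0, -0.3]
finger_gap: 24.3
```

Run:
```python
from cell import *
from h import *
s=read_state();print(s["finger_gap"],s["wrist_force"])
goto(s,[478,315.4,10],0.469-np.pi/2)
c=camera_params("wrist"); p,d=camera("wrist"); W=cloud(d,c,True)
cv2.imwrite("pics/e_wrist.png",p); knobfit(W,p,d,477,314)
```

```text
24.270163290187437 [ 0.01107602 -0.04480294 -0.30932823]
heading -1.1012 dyaw -0.0006 rotvec tool [ 0.0006  0.0002 -0.0001] shift tool m [-0.001  -0.0001  0.0003] j [ 0.52  0.58  1.62 -0.    0.94  1.62] tcp [478.  315.7   9. ]
bar 3951 [480.7 317.3  33.2] ((481.41357421875, 313.9809875488281), (47.8436393737793, 43.870361328125), 51.207759857177734)
white 561 [488.1 321.   34.1]
```

View pics/e_wrist.png

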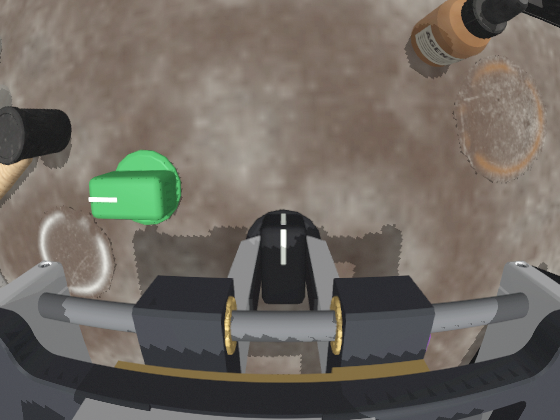

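```bash
cat >> h.py <<'E'
def intool(W,p,d,s):
    Rt=R.from_euler('xyz',s["eef_rot"]).as_matrix()
    Q=(W-s["eef_pos"])@Rt   # tool coords
    # knob top: tool x about -25
    m=(d>0)&(abs(Q[...,0]+25)<3)&(abs(Q[...,2])<9)&(abs(Q[...,1])<40)
    y=Q[m][:,1]; b=m&(p.min(-1)>140)&(abs(Q[...,2])<5)
    print("top n",m.sum(),"x",np.median(Q[m][:,0]).round(2),"y ext",np.percentile(y,[0,1,99,100]).round(1),"mid",((y.min()+y.max())/2).round(2),
     "white y",np.percentile(Q[b][:,1],[0,3,50,97,100]).round(1),"white z",np.median(Q[b][:,2]).round(2),b.sum())
E
python3 - <<'E'
from cell import *
from h import *
s=read_state();c=camera_params("wrist"); p,d=camera("wrist"); W=cloud(d,c,True)
intool(W,p,d,s)
E
```

```text
top n 2619 x -24.41 y ext [-21.6 -20.7  22.1  23.2] mid 0.8 white y [ 2.9  4.  13.6 21.8 22. ] white z -0.23 182
```

Emit:
play_rows(
  motion=[0, 0, 0, -0.03, 0, 0, 1, 0, 0, 0, -0.045, 0, 0, 1, 0, 0, 0, -0.03, 0, 0, 1, 0, 0, 0, 0, -0.028, 0.04, 1, 0, 0, 0, 0, -0.028, 0.04, 1, 0, 0, 0, 0, -0.028, 0.04, 1, 0, 0, 0, 0, -0.028, 0.04, 1, 0, 0, 0, 0, -0.028, 0.04, 1, 0, 0, 0, 0, -0.028, 0.04, 1, 0, 0, 0, 0, 0, 0, 1],
)

```text
clock: 6.6
eef_pos: [434.8, 17.3, 118.9]
eef_rot: [0.858, 1.567, -0.241]
wrist_force: [-0.3, -0.5, -0.6]
finger_gap: 23.9
```

Run:
```python
from cell import *
from h import *
s=read_state();goto(s,[435,25,105],None)
s=read_state();c=camera_params("wrist"); p,d=camera("wrist"); W=cloud(d,c,True)
intool(W,p,d,s); cv2.imwrite("pics/f_wrist.png",p); np.savez("pics/f.npz",W=W,d=d)
```

```text
heading -1.0982 dyaw 0 rotvec tool [ 0.      0.0024 -0.0028] shift tool m [ 0.0139  0.0036 -0.0068] j [-0.04  0.14  1.93 -0.    1.06  1.05] tcp [434.8  17.3 118.9]
top n 2619 x -24.46 y ext [-21.5 -20.8  22.3  23.6] mid 1.03 white y [ 3.7  4.8 14.5 21.8 22.1] white z -0.21 161
```

View pics/f_wrist.png

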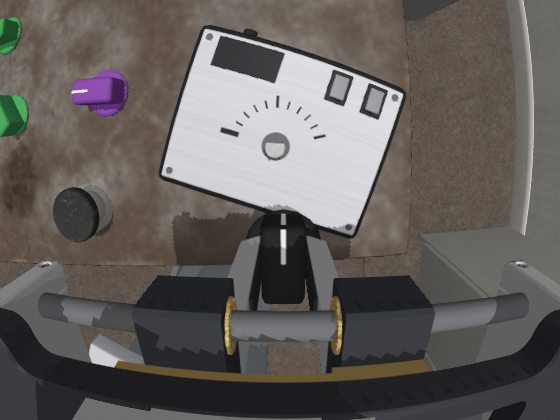

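Run:
```python
from cell import *
from h import *
p=cv2.imread("pics/f_wrist.png"); f=np.load("pics/f.npz"); W,d=f["W"],f["d"]
a=cv2.resize(p[100:180,215:335],None,fx=6,fy=6,interpolation=cv2.INTER_CUBIC); cv2.imwrite("pics/f_zoom.png",a)
m=(d>0)&(np.abs(W[...,0]-490)<110)&(np.abs(W[...,1]-50)<120)&(W[...,2]>54)&(W[...,2]<63)
print("panel",np.median(W[m][:,2]),cv2.minAreaRect(W[m][:,:2].astype(np.float32)))
m=(d>0)&(np.hypot(W[...,0]-483,W[...,1]-48)<15)&(W[...,2]>75)&(W[...,2]<83)
q=W[m].astype(np.float32);print("shaft",q.mean(0),m.sum(),cv2.minEnclosingCircle(q[:,:2]))
(ox,oy),r=cv2.minEnclosingCircle(q[:,:2])
c=q[:,:2].mean(0)-[ox,oy]; print("flat dir(opposite centroid)",np.arctan2(-c[1],-c[0]),np.hypot(*c))
an=np.arctan2(q[:,1]-oy,q[:,0]-ox); rr=np.hypot(q[:,0]-ox,q[:,1]-oy)
for k in range(-12,12):
    s=(an>=k*np.pi/12)&(an<(k+1)*np.pi/12); print(round((k+.5)*np.pi/12,2),rr[s].max().round(1) if s.any() else None,end="; ")
# zero mark dark pixels
u=(W[...,2]>55)&(W[...,2]<64)&(p.max(-1)<70)&(np.hypot(W[...,0]-477,W[...,1]-84)<16)
z=W[u][:,:2];print("\nzero",len(z),z.mean(0),cv2.minAreaRect(z.astype(np.float32)))
```

```text
panel 59.47731911797672 ((496.1745300292969, 50.69181442260742), (124.9375991821289, 165.75787353515625), 8.987070083618164)Traceback (most recent call last):
  File "<stdin>", line 8, in <module>
cv2.error: OpenCV(4.12.0) /io/opencv/modules/imgproc/src/shapedescr.cpp:201: error: (-215:Assertion failed) count >= 0 && (depth == CV_32F || depth == CV_32S) in function 'minEnclosingCircle'
```

View pics/f_zoom.png

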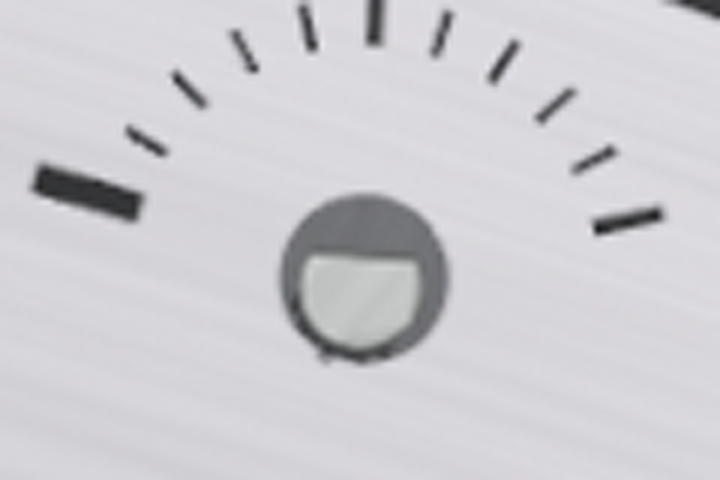

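```bash
cat >> h.py <<'E'
def ray(u,v,z,c):
    x=(u-c["cx"])/c["fx"]; y=(v-c["cy"])/c["fy"]; r=np.hypot(x,y); k=np.sin(r)/r
    T=np.array(c["T"]); D=T[:3,:3]@np.array([x*k,y*k,np.cos(r)]); return T[:3,3]+D*(z-T[2,3])/D[2]
E
python3 - <<'E'
from cell import *
from h import *
c=camera_params("wrist"); s=read_state(); Rt=R.from_euler('xyz',s["eef_rot"]).as_matrix()
px=lambda a,b:(215+a/6-.4,100+b/6-.4)
C=ray(*px(362,290),79,c); print("shaft top",C, "tool",((C-s["eef_pos"])@Rt).round(1))
H=ray(*px(365,279),60,c); print("hole",H)
Z=ray(*px(88,192),60,c); print("zero",Z); print("zero dir",np.arctan2(*(Z-H)[1::-1]), np.linalg.norm(Z-H))
a=ray(*px(305,254),79,c);b=ray(*px(420,262),79,c); f=b-a; print("flat normal",np.arctan2(f[1],f[0])+np.pi/2,np.linalg.norm(f), "dist", np.linalg.norm((a+b)/2-C))
for q in ((285,190),(285,265)):
    P=ray(*q,118.9-9+34,c);print(P)
P0=ray(284,213,143.5,c);P1=ray(283,264,143.5,c);print("pointer line dir",np.arctan2(*(P0-P1)[1::-1]))
E
```

```text
shaft top [484.52803081  50.63382741  79.        ] tool [40.2 58.1 -5.6]
hole [484.63536862  50.74906914  60.        ]
zero [479.12504765  85.86778444  60.        ]
zero dir 1.726432921170043 35.54838676493023
flat normal 0.40048769949893703 12.867872000272772 dist 3.6140714794520505
[472.95361242  37.71785048 143.9       ]
[437.99666045  19.71155585 143.9       ]
pointer line dir 0.45592700221029975
```

Run:
```python
from cell import *
from h import *
s=read_state();goto(s,[483.75,50.1,118],.4-np.pi/2)
```

```text
heading -1.0974 dyaw -0.0734 rotvec tool [ 0.0734  0.002  -0.0033] shift tool m [ 0.0011  0.0573 -0.0054] j [-0.04  0.14  1.93 -0.    1.06  1.06] tcp [435.2  19.2 119. ]
```

Emit:
play_rows(
  motion=[0, 0.002, -0.0033, 0, 0.03, -0.0027, 1, 0, 0, 0, 0, 0.027, -0.0027, 1, 0.0734, 0, 0, 0, 0, 0, 1, 0, 0, 0, 0, 0, 0, 1, 0, 0, 0, 0, 0, 0, 1],
)

```text
clock: 7.15
eef_pos: [485.6, 55.0, 119.3]
eef_rot: [1.784, 1.57, 0.616]
wrist_force: [-0.5, 0.3, -1.1]
finger_gap: 23.7
```

Run:
```python
from cell import *
from h import *
s=read_state();goto(s,[483.75,50.1,95],.4-np.pi/2)
```

```text
heading -1.1688 dyaw -0.002 rotvec tool [ 0.002  -0.0002 -0.0009] shift tool m [ 0.0243 -0.0037  0.0038] j [0.04 0.26 1.79 0.   1.09 1.21] tcp [485.6  55.  119.3]
```

Emit:
play_rows(
  motion=[0.002, 0, -0.001, 0.01, -0.0037, 0.0038, 1, 0, 0, 0, 0.01, 0, 0, 1, 0, 0, 0, 0, 0, 0, 1, 0, 0, 0, 0, 0, 0, 1],
)

```text
clock: 7.55
eef_pos: [482.5, 50.1, 97.1]
eef_rot: [-2.077, 1.57, 3.039]
wrist_force: [0.1, -0.4, -0.2]
finger_gap: 23.9
```

Run:
```python
from cell import *
from h import *
s=read_state();goto(s,[483.75,50.1,95],.4-np.pi/2); print(s["wrist_force"])
for n in("side","scene"):
    p,d=camera(n); 
    if n=="side": a=p[230:330,240:360]
    else: a=p[220:310,300:400]
    cv2.imwrite(f"pics/g_{n}.png",cv2.resize(a,(600,500),interpolation=cv2.INTER_CUBIC))
p,d=camera("wrist");s=read_state();W=cloud(d,camera_params("wrist"),True);intool(W,p,d,s)
```

```text
heading -1.167 dyaw -0.0038 rotvec tool [ 0.0038 -0.0006  0.0011] shift tool m [0.0021 0.0011 0.0005] j [0.03 0.28 1.82 0.   1.04 1.19] tcp [482.5  50.1  97.1]
[ 0.13463965 -0.41829662 -0.18720082]
top n 2622 x -24.44 y ext [-21.6 -20.8  22.2  23.2] mid 0.83 white y [ 3.6  4.4 14.4 21.9 21.9] white z -0.25 164
```

View pics/g_side.png

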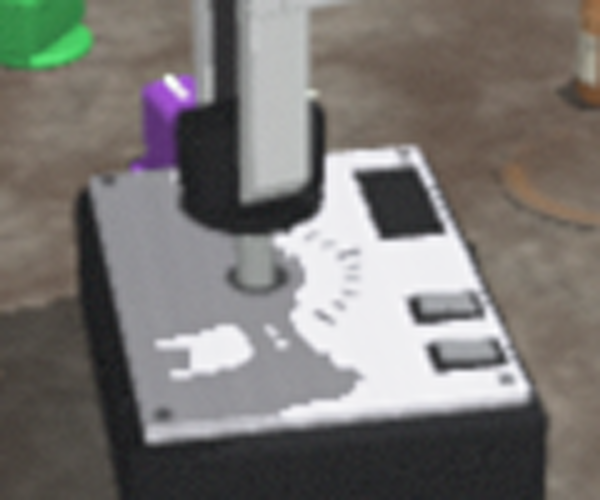

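View pics/g_scene.png

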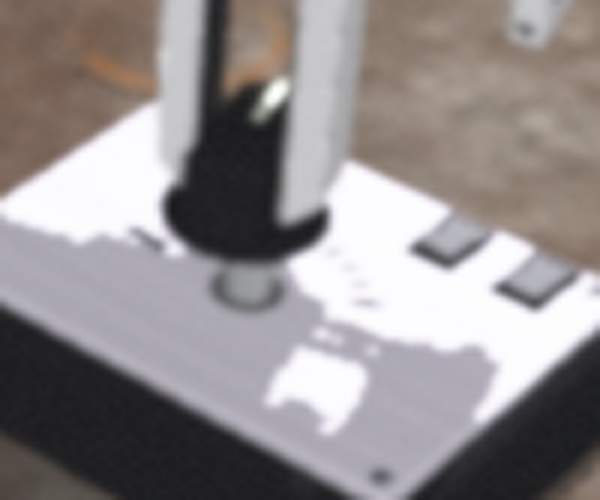

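Emit:
play_rows(
  motion=[0.004, 0, 0.001, 0.004, 0.0016, 0.0003, 1, 0, 0, 0, 0.003, 0, 0, 1, 0, 0, 0, 0, 0, 0, 1, 0, 0, 0, 0, 0, 0, 1],
)

```text
clock: 8.1
eef_pos: [484.9, 50.6, 90.3]
eef_rot: [1.553, 1.569, 0.381]
wrist_force: [-0.2, -0.1, -0.3]
finger_gap: 24.1
```

Run:
```python
from cell import *
from h import *
s=read_state();goto(s,[484.2,50.3,84],.4-np.pi/2); print(s["wrist_force"])
```

```text
heading -1.1714 dyaw 0.0007 rotvec tool [-0.0007  0.     -0.0017] shift tool m [ 0.0063 -0.0007 -0.    ] j [0.03 0.3  1.82 0.   1.03 1.2 ] tcp [484.9  50.6  90.3]
[-0.15806506 -0.13080806 -0.30357765]
```

Emit:
play_rows(
  motion=[0, 0, -0.0017, 0.0025, -0.0007, 0, 1, 0, 0, 0, 0.0025, 0, 0, 1, 0, 0, 0, 0, 0, 0, 1, 0, 0, 0, 0, 0, 0, 1],
)

```text
clock: 8.5
eef_pos: [484.2, 50.3, 84.9]
eef_rot: [-1.163, 1.571, -2.335]
wrist_force: [0.2, 0.5, -0.1]
finger_gap: 23.9
```

Emit:
play_rows(
  motion=[0, 0, 0, 0.0015, 0, 0, 1, 0, 0, 0, 0, 0, 0, 1],
)

```text
clock: 8.7
eef_pos: [484.3, 50.2, 83.5]
eef_rot: [0.263, 1.57, -0.908]
wrist_force: [-0.6, -0.9, 0.0]
finger_gap: 24.3
```

Run:
```python
from cell import *
from h import *
s=read_state();goto(s,[484.2,50.3,80],.4-np.pi/2); print(s["wrist_force"],s["moment"])
```

```text
heading -1.1713 dyaw 0.0005 rotvec tool [-0.0005  0.0004 -0.0001] shift tool m [ 0.0035 -0.     -0.0002] j [ 0.03  0.31  1.82 -0.    1.01  1.2 ] tcp [484.3  50.2  83.5]
[-0.62201937 -0.93682852  0.04811801] [-0.21620308  0.30240725  0.01243147]
```

Emit:
play_rows(
  motion=[0, 0, 0, 0.001, 0, 0, 1, 0, 0, 0, 0, 0, 0, 1],
)

```text
clock: 8.9
eef_pos: [484.4, 50.0, 82.7]
eef_rot: [0.375, 1.57, -0.796]
wrist_force: [-0.8, -2.7, 2.3]
finger_gap: 23.8
```

Emit:
play_rows(
  motion=[0, 0, 0, 0.001, 0, 0, 1, 0, 0, 0, 0, 0, 0, 1],
)

```text
clock: 9.1
eef_pos: [484.6, 49.8, 82.0]
eef_rot: [0.397, 1.569, -0.775]
wrist_force: [-1.4, -1.6, 2.4]
finger_gap: 24.1
```

Emit:
play_rows(
  motion=[0, 0, 0, 0.001, 0, 0, 1, 0, 0, 0, 0, 0, 0, 1],
)

```text
clock: 9.3
eef_pos: [484.3, 49.4, 80.7]
eef_rot: [-0.162, 1.569, -1.334]
wrist_force: [-1.1, -3.8, -2.0]
finger_gap: 23.9
```

Emit:
play_rows(
  motion=[0, 0, 0, 0, 0, 0.0005, 1, 0, 0, 0, 0, 0, 0, 1, 0, 0, 0, 0, 0, 0, 1],
)

```text
clock: 9.6
eef_pos: [484.4, 49.2, 80.2]
eef_rot: [-0.473, 1.57, -1.645]
wrist_force: [-0.2, -3.0, 0.4]
finger_gap: 24.1
```

Emit:
play_rows(
  motion=[0, 0, 0, 0.001, 0, 0, 1, 0, 0, 0, 0, 0, 0, 1],
)

```text
clock: 9.8
eef_pos: [484.4, 49.2, 79.1]
eef_rot: [-0.569, 1.57, -1.74]
wrist_force: [-0.3, -2.4, -0.2]
finger_gap: 24.0
```

Run:
```python
from cell import *
from h import *
for i in range(3):
  s=read_state();print(s["wrist_force"],s["moment"]); 
  p,d=camera("side")
goto(s,[484.2,49.4,69],.4-np.pi/2); 
cv2.imwrite("pics/h_side.png",cv2.resize(p[230:330,240:360],(600,500),interpolation=cv2.INTER_CUBIC))
p,d=camera("wrist");s=read_state();W=cloud(d,camera_params("wrist"),True);intool(W,p,d,s)
```

```text
[-0.2989942  -2.43868954 -0.2291493 ] [-0.34213833  0.30157524 -0.00195328]
[-1.56981801 -0.77745284  0.04792323] [-0.39520933  0.26560455 -0.0265255 ]
[-0.70098606 -2.05344812 -0.24927714] [-0.45126723  0.29679263  0.01854227]
heading -1.1714 dyaw 0.0006 rotvec tool [-0.0006  0.0009  0.0005] shift tool m [ 0.0102 -0.0001 -0.0002] j [ 0.03  0.31  1.83 -0.    1.    1.2 ] tcp [484.4  49.2  79.2]
top n 2625 x -24.44 y ext [-21.6 -20.7  22.2  23.1] mid 0.76 white y [ 3.8  4.5 14.1 21.8 22.2] white z -0.24 161
```

View pics/h_side.png

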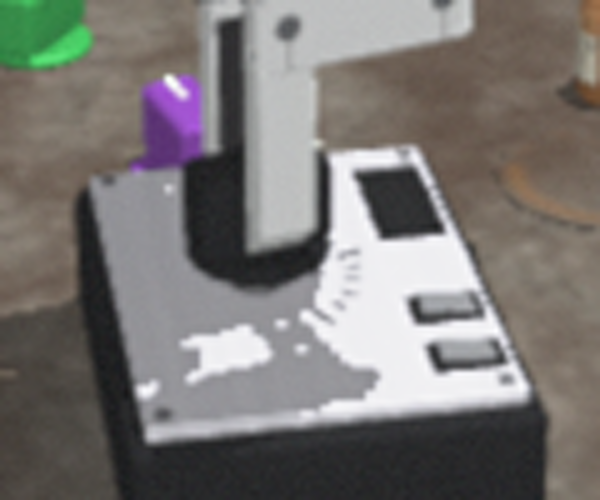

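Emit:
play_rows(
  motion=[0, 0, 0, 0.001, 0, 0, 1, 0, 0, 0, 0.001, 0, 0, 1, 0, 0, 0, 0, 0, 0, 1],
)

```text
clock: 10.3
eef_pos: [484.4, 49.2, 77.2]
eef_rot: [-0.38, 1.57, -1.552]
wrist_force: [-1.1, -1.3, -0.1]
finger_gap: 23.8
```

Emit:
play_rows(
  motion=[0, 0, 0, 0.001, 0, 0, 1, 0, 0, 0, 0.001, 0, 0, 1, 0, 0, 0, 0.001, 0, 0, 1, 0, 0, 0, 0, 0, 0, 1],
)

```text
clock: 10.7
eef_pos: [484.4, 49.2, 73.9]
eef_rot: [-0.45, 1.57, -1.622]
wrist_force: [-0.7, -1.4, -0.5]
finger_gap: 23.8
```

Emit:
play_rows(
  motion=[0, 0, 0, 0.001, 0, 0, 1, 0, 0, 0, 0.001, 0, 0, 1, 0, 0, 0, 0, 0, 0, 1],
)

```text
clock: 11.0
eef_pos: [484.4, 49.2, 71.7]
eef_rot: [-0.465, 1.57, -1.637]
wrist_force: [-0.4, -1.3, 0.3]
finger_gap: 23.9
```

Emit:
play_rows(
  motion=[0, 0, 0, 0.001, 0, 0, 1, 0, 0, 0, 0, 0, 0, 1],
)

```text
clock: 11.2
eef_pos: [484.4, 49.2, 70.6]
eef_rot: [-0.481, 1.57, -1.652]
wrist_force: [-0.5, -1.4, 0.9]
finger_gap: 23.8
```

Emit:
play_rows(
  motion=[0, 0, 0, 0.001, 0, 0, 1, 0, 0, 0, 0, 0, 0, 1],
)

```text
clock: 11.4
eef_pos: [484.4, 49.2, 69.5]
eef_rot: [-0.471, 1.57, -1.642]
wrist_force: [-1.2, -2.3, 0.4]
finger_gap: 23.8
```

Emit:
play_rows(
  motion=[0, 0, 0, 0.001, 0, 0, 1, 0, 0, 0, 0, 0, 0, 1],
)

```text
clock: 11.6
eef_pos: [484.5, 49.1, 68.9]
eef_rot: [-0.29, 1.57, -1.462]
wrist_force: [-1.7, -1.1, 0.3]
finger_gap: 24.0
```

Emit:
play_rows(
  motion=[-0.04, 0, 0, 0, 0, 0, 1, -0.04, 0, 0, 0, 0, 0, 1, -0.04, 0, 0, 0, 0, 0, 1, -0.04, 0, 0, 0, 0, 0, 1],
  newtons=14,
)

```text
clock: 12.0
eef_pos: [484.5, 49.2, 68.9]
eef_rot: [-0.285, 1.57, -1.291]
wrist_force: [-0.5, -2.3, 1.2]
finger_gap: 23.7
```

Run:
```python
from cell import *
from h import *
s=read_state();goto(s,[484.5,49.1,69],1.7264-np.pi/2); print(s["wrist_force"],s["moment"])
p,d=camera("wrist");s=read_state();W=cloud(d,camera_params("wrist"),True);intool(W,p,d,s)
```

```text
heading -1.0064 dyaw 1.162 rotvec tool [-1.162e+00  7.000e-04  9.000e-04] shift tool m [-0.0001 -0.      0.0001] j [ 0.03  0.33  1.83 -0.    0.98  1.03] tcp [484.5  49.2  68.9]
[-0.53674736 -2.28678087  1.24119552] [-0.39620393  0.44230723 -0.03175894]
top n 2631 x -24.44 y ext [-21.5 -20.8  22.3  23.3] mid 0.89 white y [ 3.7  4.3 14.  21.8 22.1] white z -0.16 159
```

Emit:
play_rows(
  motion=[-0.05, 0, 0, 0, 0, 0, 1, -0.05, 0, 0, 0, 0, 0, 1, -0.05, 0, 0, 0, 0, 0, 1, -0.05, 0, 0, 0, 0, 0, 1, -0.05, 0, 0, 0, 0, 0, 1, -0.05, 0, 0, 0, 0, 0, 1, -0.05, 0, 0, 0, 0, 0, 1, -0.05, 0, 0, 0, 0, 0, 1],
)

```text
clock: 12.85
eef_pos: [484.4, 49.4, 68.9]
eef_rot: [-0.678, 1.57, -1.274]
wrist_force: [-2.4, -1.9, 2.5]
finger_gap: 23.8
```

Emit:
play_rows(
  motion=[-0.05, 0, 0, 0, 0, 0, 1, -0.05, 0, 0, 0, 0, 0, 1, -0.05, 0, 0, 0, 0, 0, 1, -0.05, 0, 0, 0, 0, 0, 1, -0.05, 0, 0, 0, 0, 0, 1, -0.05, 0, 0, 0, 0, 0, 1, -0.05, 0, 0, 0, 0, 0, 1, -0.05, 0, 0, 0, 0, 0, 1],
)

```text
clock: 13.65
eef_pos: [484.0, 49.5, 68.9]
eef_rot: [-2.886, 1.57, -3.074]
wrist_force: [-1.0, -1.7, 1.2]
finger_gap: 23.9
```

Run:
```python
from cell import *
from h import *
s=read_state();goto(s,[484.5,49.1,69],1.7264-np.pi/2); print(s["wrist_force"],s["moment"])
p,d=camera("wrist");s=read_state();W=cloud(d,camera_params("wrist"),True);intool(W,p,d,s)
```

```text
heading -0.1878 dyaw 0.3434 rotvec tool [-3.434e-01 -6.000e-04  1.000e-04] shift tool m [-0.0001 -0.0003  0.0005] j [ 0.03  0.33  1.83 -0.    0.98  0.21] tcp [484.   49.5  68.9]
[-0.98662781 -1.67470948  1.21106896] [-0.48113952  0.37376779 -0.05908186]
top n 2634 x -24.46 y ext [-21.6 -20.8  22.2  23.1] mid 0.76 white y [ 3.6  4.3 14.  21.7 22. ] white z 0.27 154
```

Emit:
play_rows(
  motion=[-0.05, 0, 0, 0, 0, 0, 1, -0.05, 0, 0, 0, 0, 0, 1, -0.05, 0, 0, 0, 0, 0, 1, -0.05, 0, 0, 0, 0, 0, 1, -0.05, 0, 0, 0, 0, 0, 1, -0.05, 0, 0, 0, 0, 0, 1, -0.03, 0, 0, 0, 0, 0, 1, 0, 0, 0, 0, 0, 0, 1],
)

```text
clock: 14.5
eef_pos: [483.7, 49.5, 68.9]
eef_rot: [2.86, 1.57, 3.004]
wrist_force: [-1.4, -1.4, 1.1]
finger_gap: 24.0
```

Run:
```python
from cell import *
from h import *
s=read_state();goto(s,[484.5,49.1,69],1.7264-np.pi/2); print(s["wrist_force"],s["moment"])
c=camera_params("wrist");p,d=camera("wrist");s=read_state();W=cloud(d,c,True);intool(W,p,d,s)
cv2.imwrite("pics/i_wrist.png",p)
p,d=camera("side");cv2.imwrite("pics/i_side.png",cv2.resize(p[230:330,240:360],(600,500),interpolation=cv2.INTER_CUBIC))
```

```text
heading 0.1439 dyaw 0.0117 rotvec tool [-0.0117 -0.0012 -0.0004] shift tool m [-0.0001 -0.0005  0.0007] j [ 0.03  0.33  1.83  0.    0.98 -0.12] tcp [483.7  49.5  68.9]
[-1.4080003  -1.39482976  1.11024861] [-0.36929597  0.27509617 -0.04350995]
top n 2619 x -24.45 y ext [-21.8 -20.9  22.2  23.1] mid 0.64 white y [ 3.7  4.3 13.4 21.4 22. ] white z 0.38 142
```

View pics/i_wrist.png

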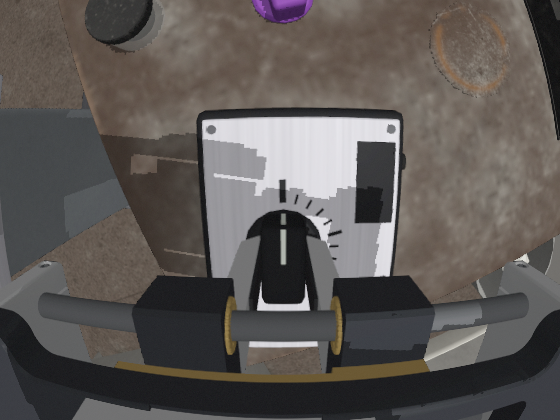

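View pics/i_side.png

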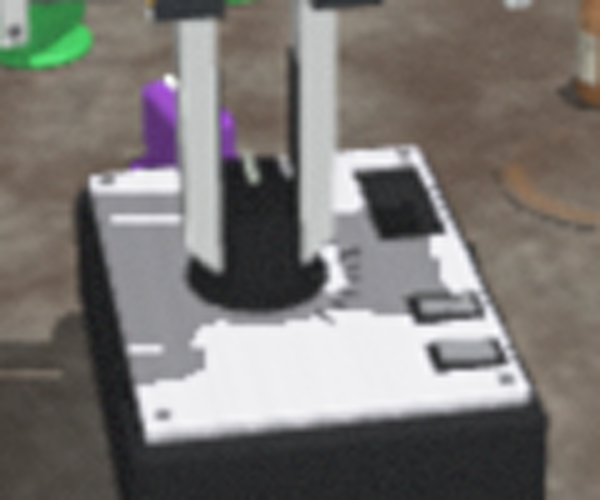

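Emit:
play_rows(
  motion=[-0.01, 0, 0, 0, 0, 0, 1, 0, 0, 0, 0, 0, 0, 0.1, 0, 0, 0, 0, 0, 0, 0.1, 0, 0, 0, 0, 0, 0, 0.1, 0, 0, 0, 0, 0, 0, 0.1, 0, 0, 0, -0.01, 0, 0, 0.1, 0, 0, 0, -0.02, 0, 0, 0.1, 0, 0, 0, -0.03, 0, 0, 0.1, 0, 0, 0, -0.03, 0, 0, 0.1, 0, 0, 0, -0.03, -0.02, 0, 0.1, 0, 0, 0, 0, -0.02, 0, 0.1, 0, 0, 0, 0, 0, 0, 0.1],
)

```text
clock: 15.8
eef_pos: [490.0, 9.7, 198.1]
eef_rot: [0.183, 1.569, 0.335]
wrist_force: [0.4, -0.5, -0.2]
finger_gap: 42.5
```

Run:
```python
from cell import *
from h import *
s=read_state();print(s["wrist_force"],s["clock"])
c=camera_params("wrist");p,d=camera("wrist");W=cloud(d,c,True);cv2.imwrite("pics/j_wrist.png",p)
knobfit(W,p,d,484,50,88,99)
m=(d>0)&(np.hypot(W[...,0]-484,W[...,1]-50)<60)&(W[...,2]>54)&(W[...,2]<62)&(p.min(-1)>120);print("panel z",np.median(W[m][:,2]))
m=(d>0)&(np.hypot(W[...,0]-484,W[...,1]-50)<25)&(W[...,2]>61.5)&(W[...,2]<70);print("skirt",np.median(W[m][:,2]),m.sum())
p,d=camera("scene");cv2.imwrite("pics/j_scene.png",cv2.resize(p[190:310,180:420],None,fx=3.3,fy=3.3,interpolation=cv2.INTER_CUBIC))
```

```text
[ 0.42240514 -0.49550652 -0.23182453] 15.8
bar 1332 [484.   50.1  93.2] ((484.0777587890625, 49.59071350097656), (23.31598663330078, 45.869754791259766), 7.552325248718262)
white 88 [482.2  61.4  93.6]
panel z 59.446148700242105
skirt 63.53431393024644 606
```

View pics/j_wrist.png

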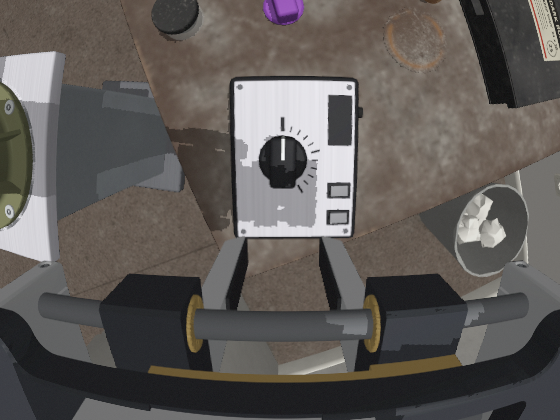

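View pics/j_scene.png

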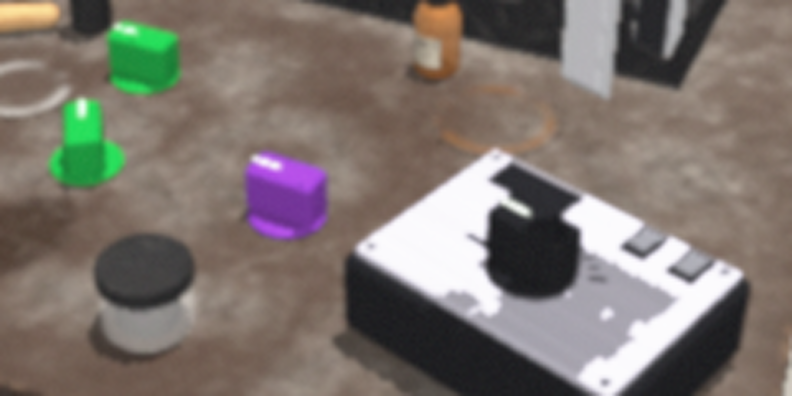

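Run:
```python
from cell import *
print(sign_off())
```

```text
the job is handed in; nothing more can be done
None
```

The black knob is fully home on the timer shaft with its pointer at the zero mark, and the gripper has let go. I handed the job in at about 16 s on the robot's clock; the hand-in gives no verdict.

**How it went on:** The wrist camera showed which way the shaft's flat faced, about 1.33 rad clockwise of the zero mark. I lined the pointer up with it before lowering, so the knob keyed straight away with no search turn on the shaft's end. I then eased it down and turned it 1.33 rad anticlockwise to zero. In the readings taken after each move, the upward force stayed at or below 2.5 N and the sideways force at or below about 4 N.

**Last checks, by wrist camera after release:**
- **Seating:** the top of the skirt is 4.1 mm above the panel, and the skirt is 4 mm thick, so it is down on the panel.
- **Centring:** the grip bar's centre is about 1 mm from the measured shaft axis.
- **Pointer:** the bar's angle is about 1.3° off the zero direction (limit about 11°). It points at the zero mark in the picture.
- **Bystanders:** the dropper bottle and lens case look unmoved. I did not check the film can in the last pictures, but the arm stayed well clear of it.

**Disagreement:** the cameras differed by 1–4 mm in y on where the knob and shaft were. I used the wrist camera, and the bore's taper shifted the tool by about 1 mm as the knob went on.

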